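# Tip the tool cases down into their taped places

### The arm

A 7-joint arm with a two-finger parallel gripper is mounted at the origin on the work surface. World frame = base frame: x ahead of the robot, y to its left, z up, the work surface at z = 0. Lengths are in mm, angles in rad, forces in N, time in s.
With the tool pointing down it reaches from about 400 to 900 mm from the base axis. Payload 5.5 kg.
Tool frame: the origin (TCP) lies on the centre line of the jaws, within the pads' length; the fingertips stand 11 mm ahead of it and the grasp point (between the pads) lies 8 mm behind it; z points along the fingers, y is the line along which they close (so a half turn about z gives the same grasp; the last joint's range is limited). The gripper opens to 85 mm and grips with 20 to 120 N. Pads are 22 mm wide; open, the fingers measure 114 mm over their backs; the gripper's body (76 mm by 85 mm) begins 54 mm behind the grasp point. The pads swing forward as they close: fully open they stand 13 mm farther back than shut.
Start: joints at [-0.877, 0.501, -0.427, 1.55, 0.221, 1.138, -0.21], TCP at [271.403, 590.627, 242.31] pointing down, gripper open.
Joint ranges: [-2.88, 2.88], [-0.31, 2.03], [-1.54, 1.56], [0.2, 2.42], [-1.41, 4.55], [0.19, 2.02], [-2.57, 2.57]. Speed limits (rad/s): [2.57, 2.57, 3.14, 3.14, 3.14, 3.14, 3.14].

### API

Orientations are given as a unit quaternion [w, x, y, z].
In Python, from bench import env gives the robot as it stands. The module is installed in compiled form; this text tells all that it offers.
- The arm moves only by the tool jog_arm, never from a script. Its argument "targets" is a list of rows, each a list of 3 entries, a list of its own where there are three numbers: the turn, a rotation vector about the tool's x, y, z as a fraction of full scale, then the shift along the tool's x, y, z as a fraction of full scale, then the gripper's target within -1 to 1 (shut at 1, half-way at 0, fully open at -1). In form: [[[rx, ry, rz], [x, y, z], grip], ...]. A call has 1 to 8 rows; each row shifts and turns the commanded pose from where the row before left it, along the tool's axes as they then stand; what a row does not reach is not made up. Full scale, the value 1, is 100 mm for a shift and 90 degrees for a turn. A row lasts 1/12 s, in which the tool goes at most 41.7 mm and 7.16 degrees, less where a joint would pass 70% of its speed; a pose out of reach is approached as far as the arm can. A call with a number of a shift or a turn outside -1 to 1 is refused whole. A call with a gripper value outside its range is refused whole. The fingers move at their own pace and stop on an object; "grip_force" is the grip in N (left out, the last holds). Time passes only in rows, so rows that do not move let the fingers close. It gives the time, the measured TCP pose, the force, the opening and the grip force at its end, in the units of the state.
- env.get_obs(): the state, without advancing time (a new reading comes with each control period).
- env.capture(name): name is "scene" or "top"; returns (picture, depth): 400x640x3 uint8, red, green, blue; 400x640 float32, mm along the optical axis (not along the pixel's ray), 0 where there is no reading.
- env.calibration(name): a dict with "fx", "fy", "cx", "cy" (pixels), "rvec" (rotation vector, rad) and "tvec" (3), from world to camera coordinates, as OpenCV has them. Camera axes: x right, y down, z forward; pixel columns grow to the right and rows downward; lengths in mm; the calibration is good to about 2 mm. A picture is of the moment at which its call begins. calibration takes no time and is no camera call.
- env.finish_job(): hands the job in; it is judged then, once.
The state is a dict: "clock": time; "joints": joint angles; "qd": joint speeds; "joint_torque": joint torques, N m; "ee_pos": TCP position; "eef_rot": TCP orientation; "wrist_force": force on the tool from outside, world axes, zero at the start; "moment": the same for the moment, N m; "width": finger opening in mm; "finger_force": force on a finger pad.
Only numpy, scipy, OpenCV 4.12 (cv2) and the standard library are available. Lean on these libraries where they do the work, as an engineer would, in place of code of your own. Each camera call takes 0.05 s, during which the arm holds its last target. There are 200 camera calls.

### The job

Two closed tool cases stand on end on the bench, a large and a small one, each at the near end of a taped outline. Push each case lightly near its top with the fingertips, without gripping, lifting or shoving it along upright, so that it topples over and lies flat inside its own outline, ready to be opened. Leave everything else on the bench where it is.

Things in the scene. Friction and masses are not known exactly. Their poses are not given: they have to be found in the camera images.
- large_case: the larger of the two closed black plastic tool cases, a plain box standing on its short end: 150 mm tall (its z), 105 mm wide (its y), 36 mm thick (its x). Origin: centre of its underside as it stands; z up. Its +x broad face looks towards its outline, its -x broad face has moulded ribs. Weighs about 0.55 kg; pushed at the ribbed face near the top towards +x it turns about its lower front edge, balances at about 14 degrees and then falls by itself
- large_case_foot_l (a point): point on the large case, half-way through its thickness, at the lower corner on its +y side (as it stands)
- large_case_foot_r (a point): point on the large case, half-way through its thickness, at the lower corner on its -y side (as it stands)
- large_case_top_l (a point): point on the large case, half-way through its thickness, at the upper corner on its +y side (as it stands)
- large_case_top_r (a point): point on the large case, half-way through its thickness, at the upper corner on its -y side (as it stands)
- large_outline: white adhesive-tape rectangle stuck flat on the bench in front of the large case, outer size 218 mm (its x) by 173 mm (its y), tape 12 mm wide. Origin: its centre, on the bench top; its x runs from the standing case along the outline; the case straddles the near short strip, its front foot just inside
- small_case: the smaller of the two closed black plastic tool cases, a plain box standing on its short end: 120 mm tall (its z), 80 mm wide (its y), 36 mm thick (its x). Origin: centre of its underside as it stands; z up. Its +x broad face looks towards its outline, its -x broad face has moulded ribs. Weighs about 0.35 kg; pushed at the ribbed face near the top towards +x it turns about its lower front edge, balances at about 17 degrees and then falls by itself
- small_case_foot_l (a point): point on the small case, half-way through its thickness, at the lower corner on its +y side (as it stands)
- small_case_foot_r (a point): point on the small case, half-way through its thickness, at the lower corner on its -y side (as it stands)
- small_case_top_l (a point): point on the small case, half-way through its thickness, at the upper corner on its +y side (as it stands)
- small_case_top_r (a point): point on the small case, half-way through its thickness, at the upper corner on its -y side (as it stands)
- small_outline: white adhesive-tape rectangle stuck flat on the bench in front of the small case, outer size 188 mm (its x) by 148 mm (its y), tape 12 mm wide. Origin: its centre, on the bench top; its x runs from the standing case along the outline; the case straddles the near short strip, its front foot just inside
- jar: closed glass jar with a steel lid, 64 mm across, 95 mm tall, standing between the two outlines; origin: centre of its underside
- punch: single chrome punch standing on its head, 18 mm across, 105 mm tall, beyond the jar; origin: centre of its underside
- oil_can: round can, 56 mm across, 140 mm tall, standing at the left of the bench; origin: centre of its underside
- tape_measure: tape measure, 70 x 42 mm, 66 mm tall, at the right of the bench; origin: centre of its underside
Not all that is in view belongs to the job. Leave any green look-alike of the small_case alone. Several things look just like the punch: the one meant starts nearest to the robot's base.

How it is judged:
By the outcome, as a careful person would: the job done as asked, in the order asked, and still so for the second after the job is handed in, with the robot touching nothing.
It also fails if it takes over 48 s, if anything falls off the work surface, if the arm or the gripper's body presses on something with over 40 N, if the wrist force passes 120 N, or if a joint passes its speed limit or range.

## Working session

There is one attempt and no reset: what is moved stays moved. The work goes in short steps, Python scripts to look and compute and a tool call to move; the robot and the scene stay as the last step left them, time stands still between calls to the robot, and variables do not carry over. Pictures are saved under pics/ and viewed, at most 10 in all, crops included, and the job is handed in when it is done.

Besides the shell and the picture viewer there is one more tool, called after "Request:" by a JSON object that holds its "name" and its "arguments", one argument or row to a line. jog_arm: Moves the arm, as the interface text tells. Its arguments: {"type":"object","properties":{"targets":{"type":"array"},"grip_force":{"type":"number"}},"required":["targets"]}

```bash
mkdir -p pics; cat > h.py <<'E'
import numpy as np, cv2
from bench import env
from scipy.spatial.transform import Rotation as R
def cam(n):
    c=env.calibration(n); Rm=R.from_rotvec(np.ravel(c['rvec'])).as_matrix(); return c,Rm,np.ravel(c['tvec'])
def world(n,depth):
    c,Rm,t=cam(n); v,u=np.mgrid[:400,:640]
    P=np.stack([(u-c['cx'])/c['fx']*depth,(v-c['cy'])/c['fy']*depth,depth],-1)
    return (P-t)@Rm
E
python3 - <<'E'
from h import *
for n in ('scene','top'):
    p,d=env.capture(n); cv2.imwrite(f'pics/{n}0.png',p[...,::-1]); np.savez(f'{n}0.npz',p=p,d=d)
    c,Rm,t=cam(n); print(n,c['fx'],(-Rm.T@t).round(), Rm.round(2).tolist())
print(env.get_obs())
E
```

```text
scene 422.24634448709196 [1492. -170.  738.] [[0.18, 0.98, 0.0], [0.53, -0.1, -0.84], [-0.83, 0.15, -0.54]]
top 412.99488779345313 [ 475.   -7. 1550.] [[0.02, -1.0, -0.01], [-1.0, -0.02, -0.08], [0.08, 0.01, -1.0]]
{'clock': 0.1, 'joints': array([-0.87677095,  0.50179711, -0.42679205,  1.55132051,  0.22079198,
        1.13831413, -0.21030461]), 'qd': array([ 0.00100733, -0.00219513, -0.00097408, -0.00246495, -0.00014149,
       -0.00031521, -0.00087569]), 'joint_torque': array([-1.11974962e-02, -5.70805871e+01, -5.83831564e+00, -2.81752378e+01,
        1.05566831e-02,  5.48928132e-03,  1.44561295e-05]), 'ee_pos': array([271.24516226, 590.03746922, 241.34509103]), 'eef_rot': array([-2.26263483e-04,  2.13739838e-01,  9.76890210e-01, -8.65313088e-04]), 'wrist_force': array([ 0.60896533, -0.19556639,  0.17438452]), 'moment': array([ 0.05172941,  0.02864091, -0.0100015 ]), 'finger_force': 0.0, 'width': 85.1917055168981}
```

View pics/scene0.png

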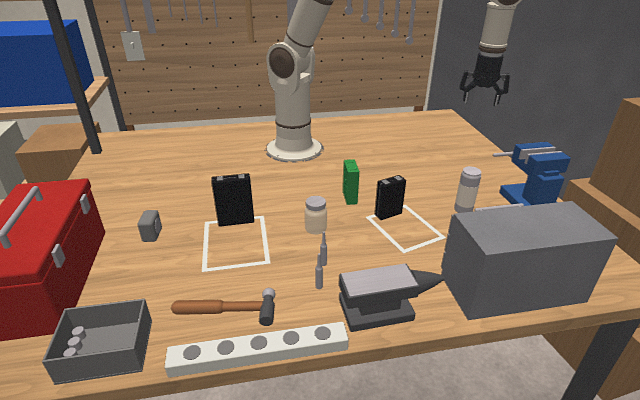

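View pics/top0.png

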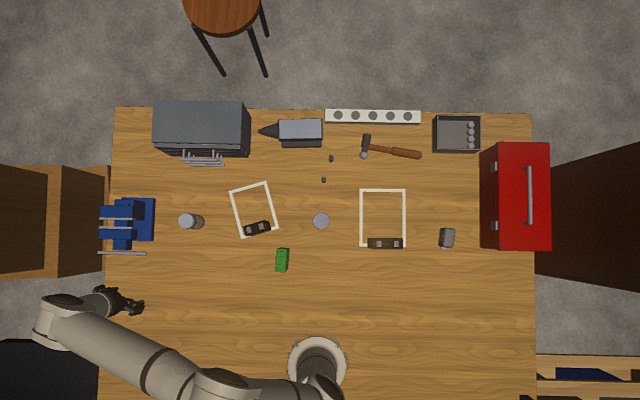

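The top view shows the large case at about (385,243), the small case at (257,228), the green look-alike at (281,259), the jar at (321,221), the punches at (323,180) and (331,157), the oil can at (190,221) and the tape measure at (447,237). Both outlines run away from the robot.

```bash
python3 - <<'E'
from h import *
def load(n): z=np.load(n+'0.npz'); return z['p'].astype(int),world(n,z['d'])
p,W=load('top'); ps,Ws=load('scene')
def rect(n,pts): 
    r=cv2.minAreaRect(pts[:,:2].astype(np.float32)); print(n,len(pts),np.round(r[0],1),np.round(r[1],1),round(r[2],1),'z',np.percentile(pts[:,2],[5,50,95]).round(1)); print('   corners',cv2.boxPoints(r).round(0).tolist())
def box(a,u0,u1,v0,v1): return a[v0:v1,u0:u1].reshape(-1,3)
for n,b in dict(large_out=(352,412,183,255),small_out=(225,285,178,242)).items():
    P=box(W,*b); C=box(p,*b); rect(n,P[(C.min(1)>175)&(abs(P[:,2])<15)])
for n,b,zl in (('large',(355,415,225,260),135),('small',(235,280,212,245),105),('green',(268,295,240,280),60),('jar',(305,340,205,240),80),('oil',(170,210,205,240),120),('tapem',(430,465,222,255),50),('punch',(314,330,170,188),60)):
    P=box(W,*b); P=P[P[:,2]>zl]
    if len(P): rect(n,P)
# scene-camera: points on front faces
for n,b in dict(large=(205,262,168,232),small=(368,412,168,225)).items():
    P=box(Ws,*b);C=box(ps,*b); P=P[(C.max(1)<60)&(P[:,2]>15)]; rect('scene '+n,P)
    P=P[P[:,2]<P[:,2].max()-25]
    q=P[:,:2]; l=cv2.fitLine(q.astype(np.float32),cv2.DIST_HUBER,0,.01,.01).ravel(); print(l.round(3), np.degrees(np.arctan2(l[1],l[0])).round(1))
E
```

```text
large_out 335 [ 544.4 -233.3] [214.2 167.2] 0.6 z [-4.5  1.3  6.8]
   corners [[436.0, -151.0], [438.0, -318.0], [652.0, -316.0], [651.0, -149.0]]
small_out 278 [564.4 251.6] [186.7 144.7] 17.0 z [-4.7  1.   7.2]
   corners [[454.0, 294.0], [496.0, 155.0], [675.0, 210.0], [633.0, 348.0]]
large 331 [ 452.5 -143.2] [273.5  38.3] 88.5 z [144.7 150.7 157.5]
   corners [[430.0, -279.0], [468.0, -280.0], [475.0, -7.0], [437.0, -6.0]]
small 251 [496.9 129.9] [ 51.6 272.5] 1.7 z [114.  120.9 126.9]
   corners [[467.0, 265.0], [475.0, -7.0], [527.0, -5.0], [519.0, 267.0]]
green 284 [428.7  89.9] [ 73.4 202.3] 45.6 z [ 86.1 119.9 127.1]
   corners [[331.0, 134.0], [475.0, -7.0], [527.0, 45.0], [382.0, 187.0]]
jar 203 [517.3   1.1] [54.1 66.5] 61.9 z [ 90.3  95.5 101.2]
   corners [[475.0, -7.0], [534.0, -38.0], [559.0, 9.0], [501.0, 41.0]]
oil 223 [507.4 239.1] [493.7  52.3] 88.6 z [128.3 140.1 146.2]
   corners [[475.0, -7.0], [528.0, -8.0], [540.0, 485.0], [487.0, 486.0]]
tapem 243 [ 469.7 -246. ] [ 68.  477.7] 1.0 z [55.8 65.4 72.3]
   corners [[431.0, -8.0], [440.0, -485.0], [508.0, -484.0], [499.0, -7.0]]
punch 18 [578.8  -4.6] [ 14.4 206.8] 87.4 z [ 62.   70.8 324.5]
   corners [[475.0, -7.0], [682.0, -16.0], [682.0, -2.0], [476.0, 7.0]]
scene large 1629 [ 964.3 -213.5] [1057.1  102.1] 1.8 z [ 23.   92.2 150.5]
   corners [[434.0, -179.0], [438.0, -281.0], [1494.0, -248.0], [1491.0, -146.0]]
[ 1.90000e-02 -1.00000e+00  4.69461e+02 -2.29383e+02] -88.9
scene small 911 [968.6  17.5] [  77.7 1108.5] 66.3 z [ 20.7  75.3 119.8]
   corners [[445.0, 205.0], [1460.0, -241.0], [1492.0, -170.0], [477.0, 276.0]]
[ 2.57000e-01 -9.66000e-01  5.12691e+02  2.25802e+02] -75.1
```

```bash
python3 - <<'E'
from h import *
z=np.load('top0.npz');d=z['d'];p=z['p'].astype(int);W=world('top',d);W[d<=0]=np.nan
z=np.load('scene0.npz');ds=z['d'];ps=z['p'].astype(int);Ws=world('scene',ds);Ws[ds<=0]=np.nan
B=lambda a,b:a[b[2]:b[3],b[0]:b[1]].reshape(-1,3)
for n,b,zl,zh in (('large',(355,415,225,260),142,160),('small',(235,280,212,245),112,130),('green',(268,295,240,280),100,135),('jar',(305,340,205,240),85,105),('oil',(170,210,205,240),125,150),('tapem',(430,465,222,255),50,80),('punch',(314,330,170,188),30,130)):
    P=B(W,b); P=P[(P[:,2]>zl)&(P[:,2]<zh)]
    if len(P)<3: print(n,P); continue
    r=cv2.minAreaRect(P[:,:2].astype(np.float32)); print(n,len(P),'mean',P.mean(0).round(1),'rect',np.round(r[0],1),np.round(r[1],1),round(r[2],1))
for n,b,c,yaw in (('large',(205,262,168,232),(544.4,-233.3),.6),('small',(368,412,168,225),(564.4,251.6),17)):
    P=B(Ws,b);C=B(ps,b);P=P[(C.max(1)<60)&(P[:,2]>10)&(P[:,0]<700)]
    a=np.radians(yaw);Q=P[:,:2]-c;L=np.c_[Q@[np.cos(a),np.sin(a)],Q@[-np.sin(a),np.cos(a)],P[:,2]]
    for zz in range(15,150,20):
        m=abs(L[:,2]-zz)<8
        if m.sum()>5: print(n,zz,'front x',np.median(L[m,0]).round(1),'slope',np.polyfit(L[m,1],L[m,0],1)[0].round(3),'y',np.percentile(L[m,1],[1,99]).round(1))
    P=B(W,(355,415,225,260) if n=='large' else (235,280,212,245)); h=150 if n=='large' else 120
    P=P[abs(P[:,2]-h)<9];Q=P[:,:2]-c;L=np.c_[Q@[np.cos(a),np.sin(a)],Q@[-np.sin(a),np.cos(a)]]
    print(n,'top local',np.percentile(L,[1,50,99],axis=0).round(1).tolist())
E
```

```text
large 312 mean [ 449.2 -228.   150.7] rect [ 449.  -227.4] [ 30.4 104.6] 1.2
small 240 mean [492.9 225.  120.6] rect [492.9 226.6] [36.5 81.8] 17.3
green 251 mean [384.7 131.9 120.3] rect [384.7 132.6] [36.4 79.3] 87.1
jar 200 mean [523.4  -2.3  95.5] rect [523.7  -3. ] [53.  52.9] 0.7
oil 214 mean [511.9 457.6 138.8] rect [512.9 459. ] [52.1 53.6] 0.1
tapem 237 mean [ 473.5 -458.6   64.5] rect [ 473.9 -460.2] [42.4 69.1] 84.6
punch 22 mean [674.8  -8.9  71.1] rect [674.9  -8.6] [16. 12.] 72.3
large 15 front x -74.4 slope -0.02 y [-43.5  54.7]
large 35 front x -74.8 slope -0.015 y [-44.3  53.6]
large 55 front x -74.7 slope -0.01 y [-44.9  55. ]
large 75 front x -74.9 slope -0.014 y [-45.1  53.9]
large 95 front x -74.5 slope -0.005 y [-44.2  55.4]
large 115 front x -74.8 slope -0.011 y [-44.3  54.6]
large 135 front x -74.8 slope -0.009 y [-44.3  54.4]
large top local [[-110.8, -45.1], [-94.0, 5.9], [-79.8, 58.2]]
small 15 front x -56.4 slope 0.161 y [-48.7  28.7]
small 35 front x -56.4 slope 0.136 y [-48.3  28.9]
small 55 front x -56.2 slope 0.144 y [-48.7  30.3]
small 75 front x -56.5 slope 0.123 y [-48.4  29.9]
small 95 front x -56.8 slope 0.153 y [-48.2  28.8]
small 115 front x -59.1 slope 0.052 y [-47.   30.9]
small top local [[-93.8, -43.5], [-76.0, -4.5], [-58.4, 34.8]]
```

Request:
{"name": "jog_arm", "arguments": {
  "targets": [
    [[0,0,-0.069],[0,0,-0.05],0],
    [[0,0,-0.069],[0,0,0],0],
    [[0,0,-0.069],[0,0,0],0],
    [[0,0,-0.069],[0,0,0],0],
    [[0,0,0],[-0.17,-0.3,0],0],
    [[0,0,0],[-0.17,-0.3,0],0],
    [[0,0,0],[-0.17,-0.3,0],0],
    [[0,0,0],[-0.17,-0.3,0],0]
  ],
  "grip_force": 20
}}

```text
clock: 0.77
ee_pos: [340.0, 469.2, 246.6]
eef_rot: [-0.0, -0.002, 1.0, -0.0]
wrist_force: [0.9, -0.3, 0.1]
width: 42.6
finger_force: 0.0
```

Request:
{"name": "jog_arm", "arguments": {
  "targets": [
    [[0,0,0],[-0.17,-0.3,0],0],
    [[0,0,0],[-0.17,-0.3,0],0],
    [[0,0,0],[-0.17,-0.3,0],0],
    [[0,0,0],[-0.17,-0.3,0],0],
    [[0,0,0],[-0.17,-0.3,0],0],
    [[0,0,0],[-0.17,-0.3,0],0],
    [[0,0,0],[-0.15,-0.33,0],0],
    [[0,0,0],[-0.1,-0.33,0],0]
  ]
}}

```text
clock: 1.43
ee_pos: [468.5, 223.3, 247.1]
eef_rot: [0.0, -0.001, 1.0, 0.0]
wrist_force: [0.7, -0.3, 0.3]
width: 42.7
finger_force: 0.0
```

Request:
{"name": "jog_arm", "arguments": {
  "targets": [
    [[0,0,0],[0,-0.33,0],0],
    [[0,0,0],[0,-0.33,0],0],
    [[0,0,0],[0,-0.33,0],0],
    [[0,0,0],[0,-0.33,0],0],
    [[0,0,0],[0,-0.33,0],0],
    [[0,0,0],[0,-0.33,0],0],
    [[0,0,0],[0,-0.33,0],0],
    [[0,0,0],[0,-0.33,0],0]
  ]
}}

```text
clock: 2.1
ee_pos: [467.6, -40.4, 247.2]
eef_rot: [-0.0, -0.001, 1.0, -0.0]
wrist_force: [0.9, -0.7, 0.2]
width: 42.6
finger_force: 0.0
```

Request:
{"name": "jog_arm", "arguments": {
  "targets": [
    [[0,0,0],[0.12,-0.27,0],0],
    [[0,0,0],[0.12,-0.27,0],0],
    [[0,0,0],[0.12,-0.27,0],0],
    [[0,0,0],[0.12,-0.27,0],0],
    [[0,0,0],[0.12,-0.27,0],0],
    [[0,0,0],[0.12,-0.27,0],0],
    [[0,0,0],[0.1,-0.26,0],0],
    [[0,0,0],[0,0,0],0]
  ]
}}

```text
clock: 2.77
ee_pos: [383.8, -232.4, 247.1]
eef_rot: [-0.001, 0.002, 1.0, -0.001]
wrist_force: [-0.1, -1.3, -0.6]
width: 42.9
finger_force: 0.0
```

Request:
{"name": "jog_arm", "arguments": {
  "targets": [
    [[0,0,0],[0,0,0.25],0],
    [[0,0,0],[0,0,0.25],0],
    [[0,0,0],[0,0,0.25],0],
    [[0,0,0],[0,0,0.25],0],
    [[0,0,0],[0,0,0],0],
    [[0,0,0],[0,0,0],0]
  ]
}}

```text
clock: 3.27
ee_pos: [385.6, -226.1, 146.4]
eef_rot: [-0.002, -0.002, 1.0, 0.001]
wrist_force: [-0.2, 0.5, 0.7]
width: 43.0
finger_force: 0.0
```

```bash
python3 - <<'E'
from h import *
p,d=env.capture('top'); cv2.imwrite('pics/t1.png',cv2.resize(p[180:300,320:460,::-1],None,fx=5,fy=5)[:600])
p,d=env.capture('scene'); cv2.imwrite('pics/s1.png',cv2.resize(p[80:260,140:380,::-1],None,fx=3,fy=3))
print(env.get_obs()['ee_pos'],env.get_obs()['wrist_force'])
E
```

```text
[ 387.49937008 -227.25388948  148.36737663] [-0.2588452  -0.40329328  1.32473487]
```

View pics/s1.png

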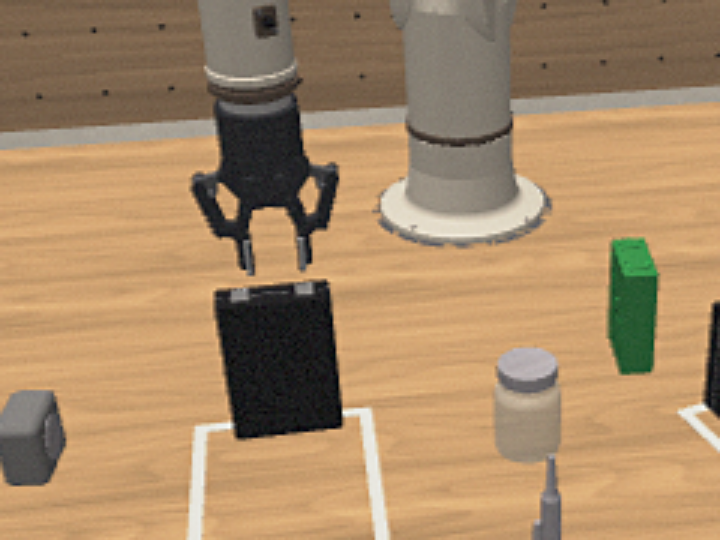

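The gripper stands behind and above the large case, its two fingertips centred on it. I go lower and come near.

Request:
{"name": "jog_arm", "arguments": {
  "targets": [
    [[0,0,0],[0,0,0.09],0],
    [[0,0,0],[0,0,0.08],0],
    [[0,0,0],[-0.08,0,0],0],
    [[0,0,0],[-0.08,0,0],0],
    [[0,0,0],[-0.06,0,0],0],
    [[0,0,0],[-0.04,0,0],0],
    [[0,0,0],[-0.04,0,0],0],
    [[0,0,0],[-0.04,0,0],0]
  ]
}}

```text
clock: 4.03
ee_pos: [421.3, -226.9, 130.4]
eef_rot: [0.0, -0.002, 1.0, -0.0]
wrist_force: [0.9, -0.4, 0.2]
width: 42.6
finger_force: 0.0
```

Request:
{"name": "jog_arm", "arguments": {
  "targets": [
    [[0,0,0],[-0.04,0,0],0],
    [[0,0,0],[-0.04,0,0],0],
    [[0,0,0],[-0.04,0,0],0],
    [[0,0,0],[-0.04,0,0],0]
  ]
}}

```text
clock: 4.37
ee_pos: [436.9, -226.9, 130.3]
eef_rot: [-0.0, -0.001, 1.0, 0.0]
wrist_force: [-0.1, 0.4, 0.4]
width: 42.8
finger_force: 0.3
```

```bash
python3 - <<'E'
from h import *
p,d=env.capture('scene'); cv2.imwrite('pics/s2.png',cv2.resize(p[80:260,140:380,::-1],None,fx=3,fy=3))
W=world('scene',d)[168:240,200:265].reshape(-1,3);C=p[168:240,200:265].reshape(-1,3)
P=W[(C.max(1)<60)&(W[:,0]<700)&(W[:,0]>440)]
for z in range(15,150,20):
    m=abs(P[:,2]-z)<8; print(z,m.sum(),np.median(P[m],0).round(1))
E
```

```text
15 149 [ 471.5 -228.5   14.7]
35 154 [ 473.7 -229.4   35.4]
55 153 [ 476.2 -230.8   54.6]
75 156 [ 478.8 -231.    75.2]
95 165 [ 481.4 -229.2   95.4]
115 174 [ 483.6 -230.8  115. ]
135 180 [ 486.1 -229.5  135.1]
```

The case is tipping about 7° with its front foot still at x≈469.5, so it has not slid. I keep pushing.

Request:
{"name": "jog_arm", "arguments": {
  "targets": [
    [[0,0,0],[-0.04,0,0],0],
    [[0,0,0],[-0.04,0,0],0],
    [[0,0,0],[-0.04,0,0],0],
    [[0,0,0],[-0.04,0,0],0],
    [[0,0,0],[-0.03,0,0],0],
    [[0,0,0],[-0.03,0,0],0],
    [[0,0,0],[0,0,0],0],
    [[0,0,0],[0,0,0],0]
  ]
}}

```text
clock: 5.08
ee_pos: [458.8, -226.8, 130.2]
eef_rot: [-0.0, -0.001, 1.0, 0.0]
wrist_force: [0.6, 0.0, 0.5]
width: 42.9
finger_force: 0.0
```

Request:
{"name": "jog_arm", "arguments": {
  "targets": [
    [[0,0,0],[0,0,0],0],
    [[0,0,0],[0,0,0],0],
    [[0,0,0],[0,0,0],0],
    [[0,0,0],[0,0,0],0]
  ]
}}

```text
clock: 5.42
ee_pos: [458.5, -226.9, 130.3]
eef_rot: [-0.0, -0.001, 1.0, 0.0]
wrist_force: [-0.1, 0.7, 0.2]
width: 42.7
finger_force: 0.0
```

```bash
python3 - <<'E'
from h import *
p,d=env.capture('scene'); cv2.imwrite('pics/s2.png',cv2.resize(p[80:280,140:380,::-1],None,fx=3,fy=3))
print(env.get_obs()['ee_pos'])
E
```

```text
[ 458.53136407 -226.88286135  130.31110438]
```

View pics/s2.png

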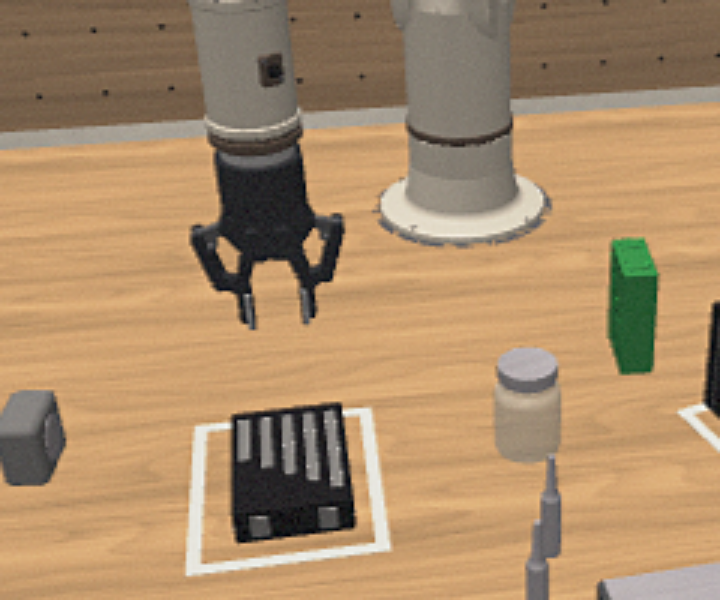

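The large case lies flat inside its outline, clear of the tape on all sides (crop, about (290,470)). I lift and go over to the small case.

Request:
{"name": "jog_arm", "arguments": {
  "targets": [
    [[0,0,0],[0.05,0,-0.3],0],
    [[0,0,0],[0,0,-0.35],0],
    [[0,0,0],[0,0.1,-0.35],0],
    [[0,0,0],[0,0.33,0],0],
    [[0,0,0],[0,0.33,0],0],
    [[0,0,0],[0,0.33,0],0],
    [[0,0,0],[0,0.33,0],0],
    [[0,0,0],[0,0.33,0],0]
  ]
}}

```text
clock: 6.13
ee_pos: [452.9, -50.5, 230.6]
eef_rot: [0.0, -0.001, 1.0, -0.0]
wrist_force: [0.5, 0.0, -0.3]
width: 43.0
finger_force: 0.0
```

Request:
{"name": "jog_arm", "arguments": {
  "targets": [
    [[0,0,0],[0.02,0.33,0],0],
    [[0,0,0],[0.02,0.33,0],0],
    [[0,0,0],[0.02,0.33,0],0],
    [[0,0,0],[0.02,0.33,0],0],
    [[0,0,0],[0.02,0.33,0],0],
    [[0,0,0],[0.02,0.33,0],0],
    [[0,0,0],[0.02,0.33,0],0],
    [[0,0,0],[0.02,0.25,0],0]
  ]
}}

```text
clock: 6.8
ee_pos: [435.9, 207.0, 230.6]
eef_rot: [0.0, -0.002, 1.0, 0.001]
wrist_force: [0.8, 0.7, 0.6]
width: 42.8
finger_force: 0.0
```

Request:
{"name": "jog_arm", "arguments": {
  "targets": [
    [[0,0,-0.063],[0,0,0],0],
    [[0,0,-0.063],[0,0,0],0],
    [[0,0,-0.063],[0,0,0],0],
    [[0,0,0],[0,0,0],0]
  ]
}}

```text
clock: 7.13
ee_pos: [436.3, 204.2, 230.2]
eef_rot: [-0.0, -0.151, 0.988, -0.0]
wrist_force: [0.3, 0.1, 0.3]
width: 42.7
finger_force: 0.0
```

Request:
{"name": "jog_arm", "arguments": {
  "targets": [
    [[0,0,0],[0,0.02,0.25],0],
    [[0,0,0],[0,0,0.3],0],
    [[0,0,0],[0,0,0.3],0],
    [[0,0,0],[0,0,0.3],0],
    [[0,0,0],[0,0,0.14],0],
    [[0,0,0],[0,0,0],0],
    [[0,0,0],[0,0,0],0]
  ]
}}

```text
clock: 7.72
ee_pos: [435.4, 205.7, 100.9]
eef_rot: [-0.001, -0.148, 0.989, -0.0]
wrist_force: [0.2, -0.1, 0.6]
width: 42.9
finger_force: 0.0
```

```bash
python3 - <<'E'
from h import *
p,d=env.capture('scene'); a=p[100:260,300:480]; p,d=env.capture('top'); b=p[150:310,200:420]
cv2.imwrite('pics/s3.png',cv2.resize(np.hstack([a,b])[...,::-1],None,fx=2,fy=2,interpolation=cv2.INTER_CUBIC)[:600,:800])
print(env.get_obs()['ee_pos'])
E
```

```text
[436.86549293 206.46620769 102.46776631]
```

View pics/s3.png

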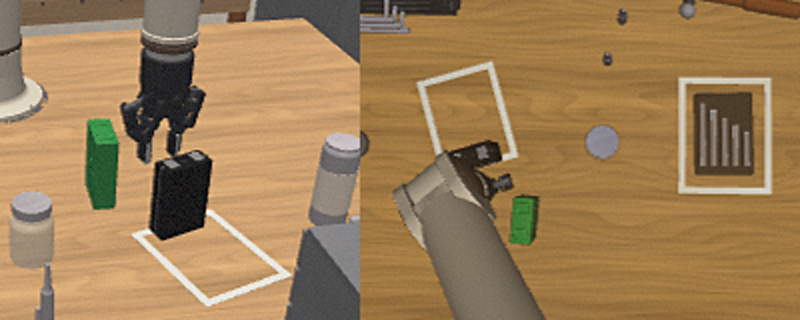

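The fingers stand behind the small case and clear of the green one, and the large case lies well inside its tape. I advance.

Request:
{"name": "jog_arm", "arguments": {
  "targets": [
    [[0,0,0],[-0.08,0,0],0],
    [[0,0,0],[-0.08,0,0],0],
    [[0,0,0],[-0.06,0,0],0],
    [[0,0,0],[-0.04,0,0],0],
    [[0,0,0],[-0.04,0,0],0],
    [[0,0,0],[-0.04,0,0],0],
    [[0,0,0],[-0.04,0,0],0],
    [[0,0,0],[-0.04,0,0],0]
  ]
}}

```text
clock: 8.48
ee_pos: [476.0, 218.4, 101.1]
eef_rot: [-0.0, -0.149, 0.989, -0.0]
wrist_force: [-1.1, -0.3, 0.6]
width: 43.0
finger_force: 0.4
```

```bash
python3 - <<'E'
from h import *
p,d=env.capture('scene'); b=(slice(160,235),slice(365,420))
P=world('scene',d)[b].reshape(-1,3);C=p[b].reshape(-1,3)
P=P[(C.max(1)<60)&(P[:,0]<700)&(P[:,0]>440)]; a=np.radians(17);Q=P[:,:2]-(564.4,251.6);L=np.c_[Q@[np.cos(a),np.sin(a)],Q@[-np.sin(a),np.cos(a)]]
for z in range(15,120,20):
    m=(abs(P[:,2]-z)<8); print(z,m.sum(),np.median(L[m],0).round(1),'slope',np.polyfit(L[m&(L[:,1]>-38),1],L[m&(L[:,1]>-38),0],1)[0].round(3))
print(env.get_obs()['ee_pos'])
E
```

```text
15 107 [-55.3 -22.3] slope -0.026
35 113 [-53.1 -21. ] slope -0.01
55 113 [-51.  -19.7] slope -0.031
75 119 [-49.2 -21.9] slope -0.026
95 124 [-47.3 -20.8] slope -0.015
115 220 [-49.8 -14.5] slope -0.033
[477.04882257 218.7872025  101.32561323]
```

Request:
{"name": "jog_arm", "arguments": {
  "targets": [
    [[0,0,0],[-0.04,0,0],0],
    [[0,0,0],[-0.04,0,0],0],
    [[0,0,0],[-0.04,0,0],0],
    [[0,0,0],[-0.04,0,0],0],
    [[0,0,0],[-0.04,0,0],0],
    [[0,0,0],[-0.03,0,0],0],
    [[0,0,0],[0,0,0],0],
    [[0,0,0],[0,0,0],0]
  ]
}}

```text
clock: 9.2
ee_pos: [498.1, 225.2, 101.2]
eef_rot: [-0.0, -0.149, 0.989, 0.0]
wrist_force: [-0.5, -0.1, -0.3]
width: 42.6
finger_force: 0.0
```

Request:
{"name": "jog_arm", "arguments": {
  "targets": [
    [[0,0,0],[0,0,0],0],
    [[0,0,0],[0,0,0],0],
    [[0,0,0],[0,0,0],0],
    [[0,0,0],[0,0,0],0]
  ]
}}

```text
clock: 9.53
ee_pos: [497.9, 225.1, 101.3]
eef_rot: [-0.0, -0.149, 0.989, -0.0]
wrist_force: [0.1, 0.5, -0.6]
width: 42.3
finger_force: 0.0
```

```bash
python3 - <<'E'
from h import *
p,d=env.capture('scene'); cv2.imwrite('pics/s4.png',cv2.resize(p[100:280,180:480][...,::-1],None,fx=2.6,fy=2.6))
print(env.get_obs()['ee_pos'])
E
```

```text
[497.91199123 225.14988534 101.32434854]
```

View pics/s4.png

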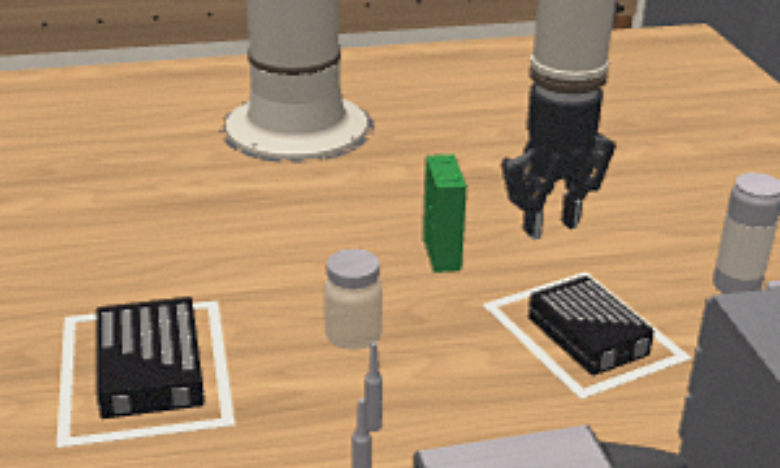

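Both cases have toppled flat. I lift away and check from the top, since the small one looks near the +y strip here.

Request:
{"name": "jog_arm", "arguments": {
  "targets": [
    [[0,0,0],[0.05,0,-0.3],0],
    [[0,0,0],[0,0,-0.35],0],
    [[0,0,0],[0,0,-0.35],0],
    [[0,0,0],[0.1,0.3,0],0],
    [[0,0,0],[0.1,0.3,0],0],
    [[0,0,0],[0.1,0.3,0],0],
    [[0,0,0],[0.1,0.3,0],0],
    [[0,0,0],[0.1,0.3,0],0]
  ]
}}

```text
clock: 10.25
ee_pos: [400.2, 353.2, 201.6]
eef_rot: [0.0, -0.149, 0.989, 0.0]
wrist_force: [0.3, 0.4, -0.2]
width: 42.5
finger_force: 0.0
```

Request:
{"name": "jog_arm", "arguments": {
  "targets": [
    [[0,0,0],[0.15,0.3,0],0],
    [[0,0,0],[0.15,0.3,0],0],
    [[0,0,0],[0.15,0.3,0],0],
    [[0,0,0],[0.15,0.3,0],0],
    [[0,0,0],[0,0.3,0],0],
    [[0,0,0],[0,0,0],0],
    [[0,0,0],[0,0,0],0],
    [[0,0,0],[0,0,0],0]
  ]
}}

```text
clock: 10.92
ee_pos: [299.8, 477.2, 201.0]
eef_rot: [-0.0, -0.149, 0.989, -0.001]
wrist_force: [0.7, -0.5, -0.9]
width: 42.6
finger_force: 0.0
```

```bash
python3 - <<'E'
from h import *
p,d=env.capture('top'); cv2.imwrite('pics/t5.png',cv2.resize(p[150:290,170:470][...,::-1],None,fx=2.6,fy=2.6)); W=world('top',d);W[d<=0]=np.nan
B=lambda a,b:a[b[2]:b[3],b[0]:b[1]].reshape(-1,3)
for n,b,c,yaw in (('large',(352,412,183,255),(544.4,-233.3),.6),('small',(225,285,178,242),(564.4,251.6),17)):
    P=B(W,b);P=P[(P[:,2]>26)&(P[:,2]<45)];a=np.radians(yaw);Q=P[:,:2]-c
    L=np.c_[Q@[np.cos(a),np.sin(a)],Q@[-np.sin(a),np.cos(a)]];r=cv2.minAreaRect(L.astype(np.float32))
    print(n,np.round(r[0],1),np.round(r[1],1),round(r[2],1),np.percentile(L,[1,99],axis=0).round(1).tolist(),P[:,2].mean().round(1),env.get_obs()['ee_pos'].round())
E
```

```text
large [3.  7.9] [148.1 105.5] 1.1 [[-70.7, -42.8], [73.0, 59.9]] 36.5 [300. 477. 201.]
small [11.  -3.2] [121.7  81.2] 0.7 [[-49.0, -42.6], [69.0, 36.1]] 36.5 [300. 477. 201.]
```

View pics/t5.png

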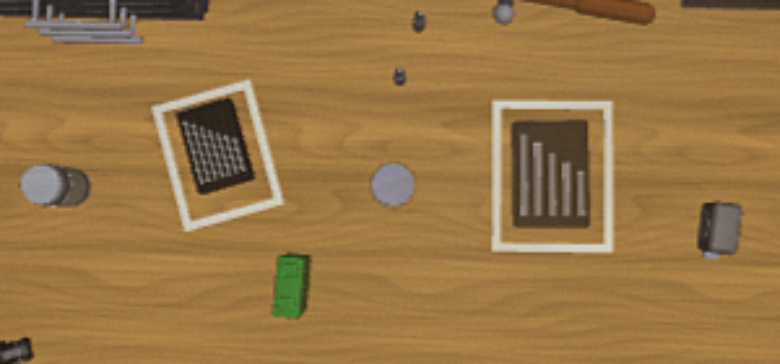

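The top view shows both cases flat (top at 36 mm) and fully inside their outlines, at least 12 mm clear of the tape. Everything else stands where it was and the arm is clear, so I hand it in.

```bash
python3 -c "
from bench import env
print(env.finish_job())"
```

```text
the job is handed in; nothing more can be done
None
```

Both cases were toppled with light fingertip pushes and lie flat inside their own outlines, nothing else was moved, and the job is handed in after about 11 s of robot time.

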